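Prop open the cover of the abrasion tester

ROBOT

A 6-joint arm with a two-finger parallel gripper is mounted at the origin on the work surface. World frame = base frame: x ahead of the robot, y to its left, z up, the work surface at z = 0. Lengths are in m, angles in rad, forces in N, time in s.
With the tool pointing down it reaches from about 0.425 to 0.925 m from the base axis. Payload 12.5 kg.
Tool frame: the origin (TCP) lies between the finger pads; the fingertips stand 25 mm ahead of it and the grasp point (between the pads) lies 6 mm ahead of it (arm.finger_overhang is the distance from the TCP to the fingertips, in m); z points along the fingers, x is the direction in which the jaws open and shut, and the axes are right-handed (so a half turn about z gives the same grasp; the last joint's range is limited). The gripper opens to 85 mm and grips with 20 to 120 N. Pads are 22 mm wide; open, the fingers measure 114 mm over their backs; the gripper's body (76 mm by 85 mm) begins 54 mm behind the grasp point. The pads swing forward as they close: fully open they stand 13 mm farther back than shut.
Start: joints at [1.17, 0.491, 1.559, -0, 1.092, -0.106], TCP at [0.182, 0.598, 0.256] pointing down, gripper open.
Joint ranges: [-3.1, 3.1], [-0.84, 2.19], [0.05, 2.79], [-1.13, 4.28], [0.06, 2.93], [-2.69, 2.69]. Speed limits (rad/s): [2.22, 2.22, 2.79, 3.14, 3.14, 3.14].

INTERFACE

Orientations are given as a 3x3 rotation matrix whose columns are the frame's x, y, z axes.
In Python, from plant import status, capture, camera_model, workorder, arm gives the robot as it stands.
- The arm moves only by the tool send_rows, never from a script. Its argument "plan" is a list of rows, each a list of 6 numbers: the shift along the tool's x, y, z in cm, then the turn, a rotation vector about the tool's x, y, z in rad. In form: [[x, y, z, wx, wy, wz], ...]. A call has 1 to 10 rows; each row shifts and turns the pose as measured when the row begins, along the tool's axes as they then stand; what a row does not reach is not made up. A row lasts 1/8 s, in which the tool goes at most 62.5 mm and 10.7 degrees, less where a joint would pass 70% of its speed; a pose out of reach is approached as far as the arm can. A call with a gripper value outside its range is refused whole. "claw" is the gripper's target within -1 to 1 (shut at 1, half-way at 0, fully open at -1), set as the call begins (left out, the last holds). The fingers move at their own pace and stop on an object; the grip force is fixed at half the most. Time passes only in rows, so rows that do not move let the fingers close. It gives the time, the measured TCP pose, the force and the opening at its end, in the units of the state.
- status.observe(): the state, without advancing time (a new reading comes with each control period).
- capture(name): name is "scene" or "top" or "wrist"; returns (picture, depth): 400x640x3 uint8, red, green, blue; 400x640 float32, m along the optical axis (not along the pixel's ray), 0 where there is no reading.
- camera_model(name): a dict with "vfov" (degrees; the focal length in pixels is half the picture's height over the tangent of half this angle, whatever the lens; pixels are square), "cx", "cy" (the principal point, pixels), "extrinsics" (4x4, takes a point from world to camera coordinates); the wrist camera has in their place "mount" (4x4, takes a point from camera to tool coordinates, whose origin is the TCP and whose axes are the tool frame's). Camera axes: x right, y down, z forward; pixel columns grow to the right and rows downward; lengths in m; the calibration is good to about 2 mm. A picture is of the moment at which its call begins: read the wrist's pose just before it. camera_model takes no time and is no camera call.
- workorder.finish_job(): hands the job in, once; it reports no verdict.
The state is a dict: "clock": time; "joint_positions": joint angles; "joint_vel": joint speeds; "joint_torque": joint torques, N m; "tool_pos": TCP position; "ee_rot": TCP orientation; "wrist_force": force on the tool from outside, world axes, zero at the start; "ft_torque": the same for the moment, N m; "finger_gap": opening from 0.0 (shut) to 1.0 (fully open).
Only numpy, scipy, OpenCV 4.12 (cv2) and the standard library are available. Lean on these libraries where they do the work, as an engineer would, in place of code of your own. Each camera call takes 0.05 s, during which the arm holds its last target. There are 200 camera calls.

TASK

Open the hinged cover of the abrasion tester and prop it: raise the cover well up by its grip, swing the prop rod at its side up until its pin stands under the hole of the cover's steel bracket, then bring the cover down on the pin and press until the pin is fully through the hole and the bracket bears firmly on the rod's collar. Feel for the seat and press gently (a firm fingertip push, no more), do not let the cover slam, and leave the other things on the bench where they are.

Things in the scene. Friction and masses are not known exactly. Their poses are not given: they have to be found in the camera images.
- housing: White tester housing, an open box 260 (x) x 280 (y) x 90 high mm, fixed. Origin: centre of its underside, on the bench. Its x points from its front (nearest the robot; black display, red stripe) to its rear, z up. The cover hinge lies along its y at x = +125, z = +90.5 mm. The prop rod is on its right side (negative y).
- lid (a joint): Angle (rad) of the grey cover about its rear hinge; 0 = shut, grows as the front rises, stop at 1.15. Cover 258 x 282 x 6 mm, about 0.5 kg. The hinge drags (0.85 N m): the cover stays where it is left and has to be pushed down as well as pulled up. Seated on the rod it stands at about 0.75, give or take 0.07 with the rod's length.
- lid_hinge (a point): Middle of the cover's hinge line, at the cover's underside. Moves with the cover: at lid = 0 its axes are those of the housing; the cover extends from it along its own -x, and its z is the cover's upward normal.
- lid_grip (a point): Grip point of the black upright paddle on the cover near its front edge: 36 long (cover's x), 14 thick (cover's y, the width to pinch), rising 36 mm above the sheet; this point is 215 mm from the hinge along the cover and 26 mm above its underside. It may be pinched on its 36 mm long faces by a vertical gripper while the cover turns.
- bracket: Steel bracket 36 x 34 x 10 mm on the right edge of the cover with the holding hole, 14 mm wide, chamfered below. Origin: centre of the hole at the underside; axes those of the cover; 170 mm from the hinge, 170 mm right of the middle. Some 8 to 16 N down on the paddle seats it on the collar; more than 20 N between bracket and rod bends the rod.
- prop (a joint): Angle (rad) of the steel prop rod about its pivot; 0 = lying back along the housing, pin to the rear; grows as the pin swings up and forward. The pivot drags (0.16 N m): the rod stays where it is left. The pin enters the hole straight at about 0.82 (0.80 to 0.84 is fine). The cover must be above 1.0 for the pin to pass under the bracket.
- shank: Prop rod, 10 mm thick. Origin: its pivot, in the housing frame at x -115.3, y -170, z 82 mm; its x runs along the rod to the pin. A 22 mm collar's upper face is nominally 170 mm from the pivot; beyond it a pin 9 mm thick, 26 mm long, tapered end. Collar and pin are screwed in or out up to 12 mm by the last user, not measured: feel for the seat.
- rod_grip (a point): Grip point of the rod's black round handle bar, 12 mm thick, which sticks out 70 mm from the rod to the right (rod's -y), 70 mm from the pivot; this point is 45 mm out from the rod's middle. The bar may turn between the fingers.
- weight: Bystander, leave alone. Loose steel test weight, 44 mm wide, 50 tall. Origin under its centre.
- screwdriver: Bystander, leave alone. Screwdriver lying on the bench.
- jar: Bystander, leave alone. Small amber jar, 52 mm wide, 65 tall, behind and to the right of the rod.
- wash_bottle: Bystander, leave alone. White bottle, 60 mm wide, 160 tall.
- beaker: Bystander, leave alone. Glass beaker, 70 mm wide, 90 tall.
- cone: Bystander, leave alone. Red cone, 54 mm wide, 85 tall.

How it is judged:
By the outcome, as a careful person would: the job done as asked, in the order asked, and still so for the second after the job is handed in, with the robot touching nothing.
It also fails if it takes over 72 s, if anything falls off the work surface, if the arm or the gripper's body presses on something with over 40 N, if the wrist force passes 120 N, or if a joint passes its speed limit or range.

## Working session

There is one attempt and no reset: what is moved stays moved. The work goes in short steps, Python scripts to look and compute and a tool call to move; the robot and the scene stay as the last step left them, time stands still between calls to the robot, and variables do not carry over. Pictures are saved under pics/ and viewed, about 8 in all and at most 12, crops included, and the job is handed in when it is done.

Besides the shell and the picture viewer there is one more tool, called after "Request:" in YAML: its name, and indented under it one key for each argument. send_rows: Moves the arm, as the interface text tells. Its arguments: {"type":"object","properties":{"plan":{"type":"array"},"claw":{"type":"number"}},"required":["plan"]}

```bash
mkdir -p pics; ls
cat > h.py <<'E'
import numpy as np, cv2
from plant import status, capture, camera_model, workorder, arm
def K(m,h=400):
    f=h/2/np.tan(np.radians(m["vfov"])/2); return f,m["cx"],m["cy"]
def cloud(name):
    s=status.observe(); im,d=capture(name); m=camera_model(name); f,cx,cy=K(m)
    v,u=np.mgrid[:400,:640]; P=np.stack([(u-cx)/f*d,(v-cy)/f*d,d,np.ones_like(d)],-1)
    if "extrinsics" in m: T=np.linalg.inv(np.array(m["extrinsics"]))
    else:
        W=np.eye(4); W[:3,:3]=s["ee_rot"]; W[:3,3]=s["tool_pos"]; T=W@np.array(m["mount"])
    return im,d,(P@T.T)[...,:3],T
def save(n,im): cv2.imwrite("pics/"+n+".png",np.ascontiguousarray(im[...,::-1]))
E
python3 - <<'E'
from h import *
print(status.observe()); print({k:v for k,v in vars(arm).items() if not k.startswith('_')} if hasattr(arm,'__dict__') else arm)
a=[]
for n in("scene","top"):
    im,d,P,T=cloud(n); save(n+"0",im); np.savez("pics/"+n,im=im,d=d,P=P); print(n,camera_model(n)["vfov"],T[:3,3].round(3))
E
```

```text
pics
{'clock': 0.0, 'joint_positions': array([ 1.17039563e+00,  4.91518183e-01,  1.55943004e+00,  6.37413181e-06,
        1.09173718e+00, -1.05628060e-01]), 'joint_vel': array([-0.00044683,  0.0006814 , -0.00173562, -0.00081676,  0.00189171,
       -0.0011972 ]), 'joint_torque': array([-8.42319005e-04, -6.18459463e+01, -2.61587673e+01, -1.73520443e-04,
        4.11662113e-03,  4.06760125e-05]), 'tool_pos': array([0.18149193, 0.59785955, 0.25576013]), 'ee_rot': array([[ 2.90524879e-01,  9.56867341e-01, -4.31149792e-04],
       [ 9.56866822e-01, -2.90525173e-01, -1.00411502e-03],
       [-1.08606474e-03, -1.20832536e-04, -9.99999403e-01]]), 'wrist_force': array([ 0.05402892,  0.23156699, -0.51955815]), 'ft_torque': array([-0.02301392, -0.01234704, -0.05170438]), 'finger_gap': 0.9976017278520914}
{}
scene 48.14302218386242 [1.251 0.526 0.913]
top 55.76480803239144 [ 0.467 -0.032  1.323]
```

View pics/scene0.png

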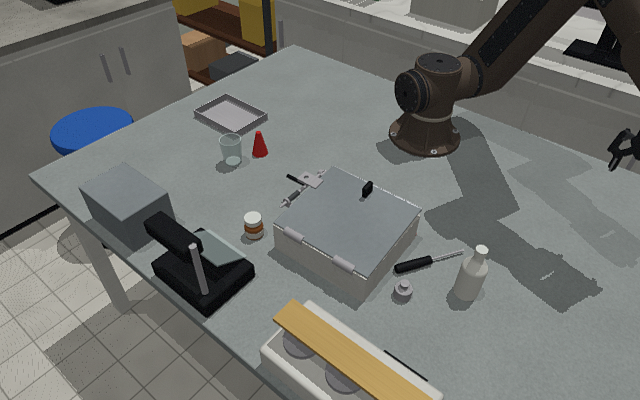

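View pics/top0.png

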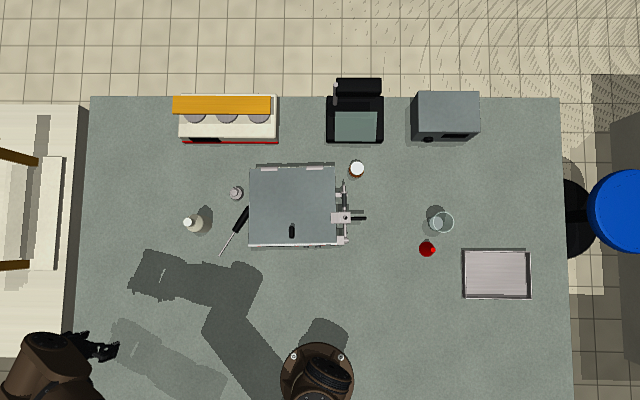

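The scene view shows the housing with the cover shut, the paddle at (367,188) and the rod on its right at about (300,190). In the top view, where up is +x and right is −y, the cover spans (248–335, 165–245). The paddle is at (292,231), the bracket at (343,217), and the handle bar's tip at (362,217).

Run:
```python
from h import *
Z=np.load("pics/top.npz"); P=Z["P"]; im=Z["im"].astype(int)
x,y,z=P[...,0],P[...,1],P[...,2]
R=np.zeros(z.shape,bool); R[155:255,240:372]=1
hsv=cv2.cvtColor(Z["im"],cv2.COLOR_RGB2HSV)
m=(R&(z>.085)&(z<.11)).astype(np.uint8)
m=cv2.morphologyEx(m,cv2.MORPH_OPEN,np.ones((15,15)))
print("z lid",np.median(z[m>0]), m.sum())
pts=P[m>0][:,:2].astype(np.float32)
r=cv2.minAreaRect(pts); print(r); print(cv2.boxPoints(r))
blk=R&(Z["im"].max(2)<50)
pd=blk&(z>.105); pd[:, :270]=0; pd[:,320:]=0
q=P[pd]; print("paddle",pd.sum(),q.mean(0),q.min(0),q.max(0)); print(cv2.minAreaRect(q[:,:2].astype(np.float32)))
hb=(Z["im"].max(2)<60)&R; hb[:,:345]=0
q=P[hb]; print("handle",hb.sum(),q.mean(0),q.min(0),q.max(0))
b=R&(z>.06)&(z<.13)&(x>0); b[:,:336]=0
for v in range(178,248,3): print(v,[(round(float(z[v,u]),3)) for u in range(334,368,3)], x[v,345].round(3))
print("y",[(u,y[217,u].round(3)) for u in range(334,368,3)])
cv2.imwrite("pics/topc.png",cv2.resize(Z["im"][155:260,235:380,::-1],None,fx=5,fy=5,interpolation=cv2.INTER_CUBIC))
```

```text
z lid 0.10056449026487013 1961
((0.6495060324668884, 0.08611800521612167), (0.11345212161540985, 0.27802321314811707), 2.087834358215332)
[[ 0.5877532   0.22297072]
 [ 0.59788203 -0.05486793]
 [ 0.7112589  -0.05073471]
 [ 0.70113003  0.22710395]]
paddle 65 [0.48986128 0.08168024 0.14482113] [0.44420752 0.07483243 0.11168123] [0.50775443 0.15123338 0.15495741]
((0.46626001596450806, 0.10564624518156052), (0.031132176518440247, 0.09637827426195145), 43.71664047241211)
handle 67 [ 0.55435524 -0.11796607  0.08507803] [ 0.53500952 -0.15366688 -0.00349708] [ 0.68850007 -0.08775631  0.09519999]
178 [0.104, 0.003, 0.002, 0.0, 0.002, 0.001, 0.001, 0.009, 0.005, 0.004, 0.002, -0.0] 0.684
181 [0.099, -0.004, 0.003, 0.006, 0.006, -0.001, -0.002, 0.0, 0.001, -0.001, 0.004, -0.002] 0.674
184 [0.108, -0.003, 0.002, 0.088, -0.004, 0.002, 0.003, -0.002, -0.001, 0.0, -0.001, -0.0] 0.664
187 [0.101, 0.003, -0.002, 0.088, 0.001, -0.003, -0.003, 0.003, 0.002, 0.005, 0.001, 0.001] 0.652
190 [0.105, 0.005, -0.001, 0.089, 0.0, -0.004, 0.002, -0.001, -0.0, 0.002, 0.0, -0.002] 0.63
193 [0.103, 0.07, 0.073, 0.
[... 1400 characters left out ...]
238 [0.116, 0.087, 1.323, 0.087, 0.094, 0.002, 0.0, -0.002, 0.002, 0.008, -0.002, 0.005] 0.473
241 [0.118, 0.089, 0.089, 0.089, 0.093, -0.004, 0.003, -0.001, 0.001, 0.002, -0.0, 0.003] 0.463
244 [0.118, 0.088, 0.088, 0.093, 0.0, 0.001, 0.002, 0.003, 0.006, 0.002, 0.001, 0.004] 0.453
247 [-0.003, 0.001, 0.004, 0.002, -0.0, 0.0, 0.002, -0.001, 0.002, 0.001, -0.002, -0.0] 0.442
y [(334, np.float64(-0.052)), (337, np.float64(-0.062)), (340, np.float64(-0.071)), (343, np.float64(-0.082)), (346, np.float64(-0.092)), (349, np.float64(-0.1)), (352, np.float64(-0.111)), (355, np.float64(-0.121)), (358, np.float64(-0.131)), (361, np.float64(-0.14)), (364, np.float64(-0.15)), (367, np.float64(-0.169))]
```

View pics/topc.png

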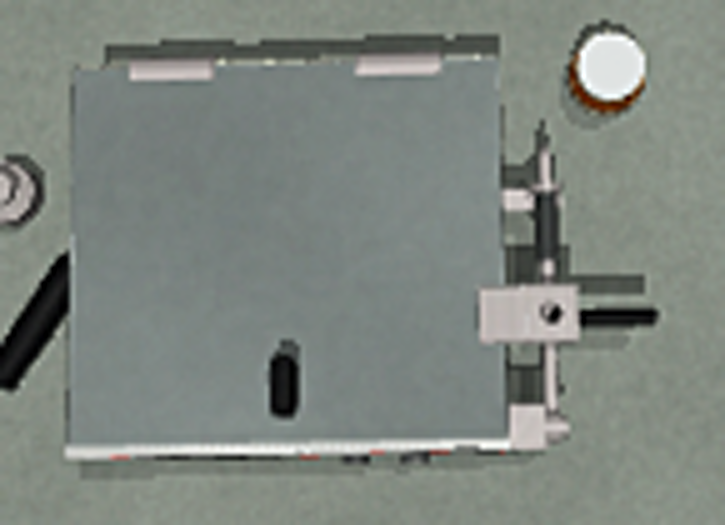

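The crop shows the cover, with the bracket hole at crop (551,312), the handle bar at (580–655, 317), the pivot block at lower right and the jar behind the rod. The depth rises toward the front, so the cover seems slightly ajar. I'll fit the plane and edges next.

Run:
```python
from h import *
Z=np.load("pics/top.npz"); P=Z["P"]; T=np.linalg.inv(np.array(camera_model("top")["extrinsics"])); f,cx,cy=K(camera_model("top"))
x,y,z=P[...,0],P[...,1],P[...,2]
m=np.zeros(z.shape,bool); m[155:255,240:345]=1
m&=(z>.085)&(z<.13); m=cv2.morphologyEx(m.astype(np.uint8),cv2.MORPH_OPEN,np.ones((25,25)))>0
inn=cv2.erode(m.astype(np.uint8),np.ones((7,7)))>0; inn[:,280:300]&=False
q=P[inn]; c,*_=np.linalg.lstsq(np.c_[q[:,:2],np.ones(len(q))],q[:,2],rcond=None); print("plane",c,"resid",np.std(q[:,2]-np.c_[q[:,:2],np.ones(len(q))]@c))
tab=(z>-.02)&(z<.02)&(x>.35)&(x<.85)&(y>-.5)&(y<.35); t=P[tab]; print("table",np.median(t[:,2]),np.linalg.lstsq(np.c_[t[:,:2],np.ones(len(t))],t[:,2],rcond=None)[0])
def ray(u,v,c):
    d=T[:3,:3]@np.array([(u-cx)/f,(v-cy)/f,1]); o=T[:3,3]
    s=(c[0]*o[0]+c[1]*o[1]+c[2]-o[2])/(d[2]-c[0]*d[0]-c[1]*d[1]); return o+s*d
cs,_=cv2.findContours(m.astype(np.uint8),0,2); k=max(cs,key=cv2.contourArea)[:,0]
W=np.array([ray(u,v,c) for u,v in k]); r=cv2.minAreaRect(W[:,:2].astype(np.float32)); print(r); print(cv2.boxPoints(r))
# edges via crop pixel coordinates (u=235+X/5, v=155+Y/5)
for n,X,Y in [("FL",68,447),("FR",506,438),("RR",500,58),("RL",71,67),("padtop_front",283,412),("padtop_rear",287,352),("hole",551,312),("bar tip",655,317),("bar base",583,317)]:
    cc=c if n[0] in"FRh" else (np.r_[0,0,.085] if n[0]=='b' else c+np.r_[0,0,.036])
    if n=="hole": cc=c+np.r_[0,0,.004]
    print(n,ray(235+X/5-.5,155+Y/5-.5,cc).round(4))
print("patch z front",np.median(z[232:242,255:330]),"rear",np.median(z[172:180,255:330]))
```

```text
plane [0. 0. 0.] resid nan
table 0.00036169039570677075 [ 0.00022473 -0.00056789  0.00032586]
  ret = _var(a, axis=axis, dtype=dtype, out=out, ddof=ddof,
  arrmean = um.true_divide(arrmean, div, out=arrmean,
  ret = ret.dtype.type(ret / rcount)
Traceback (most recent call last):
ValueError: max() iterable argument is empty
```

Run:
```python
from h import *
Z=np.load("pics/top.npz"); P=Z["P"]; T=np.linalg.inv(np.array(camera_model("top")["extrinsics"])); f,cx,cy=K(camera_model("top"))
x,y,z=P[...,0],P[...,1],P[...,2]
inn=np.zeros(z.shape,bool); inn[174:240,258:328]=1; inn[215:240,282:302]=0
inn&=(z>.06)&(z<.16)
q=P[inn]
for i in range(3):
    A=np.c_[q[:,:2],np.ones(len(q))]; c,*_=np.linalg.lstsq(A,q[:,2],rcond=None); e=q[:,2]-A@c; print("plane",c,len(q),e.std()); q=q[abs(e)<2.5*e.std()]
def ray(u,v,c):
    d=T[:3,:3]@np.array([(u-cx)/f,(v-cy)/f,1]); o=T[:3,3]
    s=(c[0]*o[0]+c[1]*o[1]+c[2]-o[2])/(d[2]-c[0]*d[0]-c[1]*d[1]); return o+s*d
R={}
for n,X,Y in [("FL",68,445),("FR",506,437),("RR",500,58),("RL",71,67),("padtop_front",283,412),("padtop_rear",287,352),("hole",551,312),("bar tip",655,317),("bar base",583,317)]:
    cc=c+np.r_[0,0,.030] if n[0]=='p' else np.r_[0,0,.085] if n[0]=='b' else c
    if n=="hole": cc=c+np.r_[0,0,.004]
    R[n]=ray(235+X/5-.5,155+Y/5-.5,cc); print(n,R[n].round(4))
for a,b in [("FL","FR"),("RL","RR"),("FL","RL"),("FR","RR")]:
    d=R[b]-R[a]; print(a,b,np.linalg.norm(d).round(4),np.arctan2(d[1],d[0]).round(4))
```

```text
plane [-0.08526084 -0.0034653   0.15665521] 4101 0.002333628425512512
plane [-0.08519444 -0.00330033  0.15661863] 4053 0.002228713898211341
plane [-0.08511194 -0.00336475  0.15657894] 4037 0.002203873436239719
FL [0.4512 0.2206 0.1174]
FR [ 0.4602 -0.0582  0.1176]
RR [ 0.708  -0.0523  0.0965]
RL [0.6994 0.2311 0.0963]
padtop_front [0.4739 0.081  0.146 ]
padtop_rear [0.5113 0.0796 0.1428]
hole [ 0.5401 -0.0862  0.1149]
bar tip [ 0.5395 -0.1555  0.085 ]
bar base [ 0.5389 -0.1085  0.085 ]
FL FR 0.2789 -1.5384
RL RR 0.2836 -1.5403
FL RL 0.2493 0.0423
FR RR 0.2488 0.0237
```

Everything agrees: yaw is about 0.032 and the cover is ajar at about 0.085 rad. The hinge middle is about (0.703, 0.088, 0.0905), from both the paddle and the hole, and the predicted bar x of 0.538 matches the measured 0.539. Moving above the paddle.

Request:
send_rows:
  plan:
    - [-4.05,4.47,0,0,0,0]
    - [-4.05,4.47,0,0,0,0]
    - [-4.05,4.47,0,0,0,0]
    - [-4.05,4.47,0,0,0,0]
    - [-4.05,4.47,0,0,0,0]
    - [-4.05,4.47,0,0,0,0]
    - [-4.05,4.47,0,0,0,0]
    - [-4.05,4.47,0,0,0,0]
    - [-4.05,4.47,0,0,0,0]
    - [-4.05,4.47,0,0,0,0]
  claw: -0.3

```text
clock: 1.35
tool_pos: [0.4989, 0.0674, 0.2544]
ee_rot: [[0.284, 0.959, -0.001], [0.959, -0.284, -0.002], [-0.002, -0.0, -1.0]]
wrist_force: [0.1, 1.2, 0.4]
finger_gap: 0.649
```

Request:
send_rows:
  plan:
    - [0,0,0,0,0,-0.16]
    - [0,0,0,0,0,-0.16]
    - [0,0,0,0,0,0]

```text
clock: 1.72
tool_pos: [0.5005, 0.0628, 0.2533]
ee_rot: [[-0.032, 0.999, -0.003], [0.999, 0.032, -0.002], [-0.002, -0.003, -1.0]]
wrist_force: [-0.2, 0.1, 0.3]
finger_gap: 0.652
```

Run:
```python
from h import *
im,d,P,T=cloud("wrist"); save("w1",im); s=status.observe(); print(s["tool_pos"],T[:3,3],camera_model("wrist")["vfov"],camera_model("wrist")["mount"])
b=(im.max(2)<60)&(P[...,2]>.12)&(P[...,2]<.165)
n,l,st,c=cv2.connectedComponentsWithStats(b.astype(np.uint8))
for i in range(1,n):
    if st[i,4]>150:
        q=P[l==i]; print(st[i],q.mean(0).round(4),np.percentile(q,3,0).round(4),np.percentile(q,97,0).round(4),cv2.minAreaRect(q[:,:2].astype(np.float32)))
```

```text
[0.50044305 0.06300484 0.25328134] [0.41778451 0.06044843 0.37118517] 65.47537797814869 [[ 9.99999955e-01  1.26033593e-04 -2.70859634e-04  2.96644891e-05]
 [-3.13910478e-05  9.45963899e-01  3.24271955e-01 -8.31132253e-02]
 [ 2.97092595e-04 -3.24271932e-01  9.45963861e-01 -1.17659851e-01]
 [ 0.00000000e+00  0.00000000e+00  0.00000000e+00  1.00000000e+00]]
[340 166  21  54 968] [0.4871 0.082  0.1461] [0.4726 0.0761 0.1236] [0.5061 0.0886 0.1519] ((0.4901526868343353, 0.08274569362401962), (0.036475684493780136, 0.013289732858538628), 1.7779159545898438)
```

View pics/w1.png

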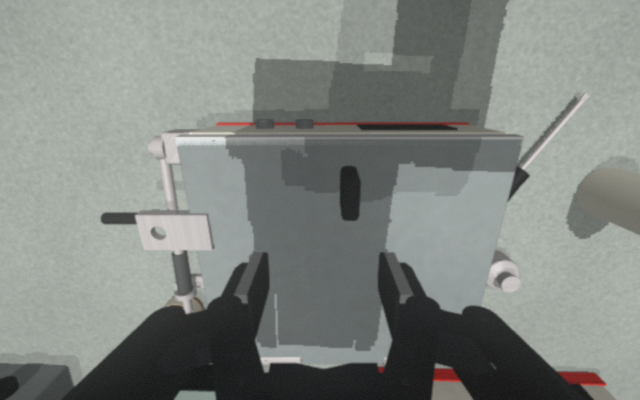

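The wrist view shows the paddle at (350,193), measuring 36.5×13.3 mm with its centre at (0.490, 0.0827), which matches. The bracket hole is at (158,232). Going down onto the paddle.

Request:
send_rows:
  plan:
    - [1.98,-0.98,3.0,0,0,0]
    - [0,0,3.5,0,0,0]
    - [0,0,0,0,0,0]

```text
clock: 2.15
tool_pos: [0.4896, 0.0836, 0.1875]
ee_rot: [[-0.021, 1.0, -0.001], [1.0, 0.021, -0.002], [-0.002, -0.001, -1.0]]
wrist_force: [-0.0, 0.6, 0.0]
finger_gap: 0.648
```

Request:
send_rows:
  plan:
    - [-0.1,0.05,2.2,0,0,-0.01]
    - [0,0,1.7,0,0,0]
    - [0,0,0.2,0,0,0]

```text
clock: 2.52
tool_pos: [0.4918, 0.083, 0.1492]
ee_rot: [[-0.026, 1.0, 0.003], [1.0, 0.026, -0.002], [-0.002, 0.003, -1.0]]
wrist_force: [0.9, 0.3, 0.9]
finger_gap: 0.648
```

Request:
send_rows:
  plan:
    - [0,0,0,0,0,0]
    - [0,0,0,0,0,0]
    - [0,0,0,0,0,0]
    - [0,0,0,0,0,0]
  claw: 1

```text
clock: 3.02
tool_pos: [0.4927, 0.0831, 0.1517]
ee_rot: [[-0.025, 1.0, 0.006], [1.0, 0.025, -0.002], [-0.002, 0.006, -1.0]]
wrist_force: [1.4, -0.5, -8.0]
finger_gap: 0.148
```

Request:
send_rows:
  plan:
    - [0,0.3,-1.05,0,0,0]
    - [0,0.35,-1.03,0,0,0]
    - [0,0.4,-1.01,0,0,0]
    - [0,0.45,-0.99,0,0,0]
    - [0,0.5,-0.97,0,0,0]
    - [0,0.55,-0.94,0,0,0]

```text
clock: 3.78
tool_pos: [0.5192, 0.084, 0.2144]
ee_rot: [[-0.025, 1.0, 0.003], [1.0, 0.025, -0.002], [-0.002, 0.003, -1.0]]
wrist_force: [6.6, 0.5, -13.0]
finger_gap: 0.151
```

Request:
send_rows:
  plan:
    - [0,0.75,-0.96,0,0,0]
    - [0,0.78,-0.93,0,0,0]
    - [0,0.83,-0.89,0,0,0]
    - [0,0.88,-0.85,0,0,0]
    - [0,0.92,-0.8,0,0,0]
    - [0,0.96,-0.75,0,0,0]
    - [0,1.0,-0.7,0,0,0]

```text
clock: 4.65
tool_pos: [0.5808, 0.086, 0.2766]
ee_rot: [[-0.025, 1.0, -0.006], [1.0, 0.025, -0.002], [-0.002, -0.006, -1.0]]
wrist_force: [-2.3, -0.3, -11.8]
finger_gap: 0.151
```

Request:
send_rows:
  plan:
    - [0,1.0,-0.65,0,0,0]
    - [0,1.03,-0.59,0,0,0]
    - [0,1.06,-0.53,0,0,0]
    - [0,1.08,-0.47,0,0,0]

```text
clock: 5.15
tool_pos: [0.6252, 0.0874, 0.2996]
ee_rot: [[-0.025, 1.0, -0.008], [1.0, 0.025, -0.001], [-0.001, -0.008, -1.0]]
wrist_force: [-4.1, 1.3, -11.2]
finger_gap: 0.149
```

Run:
```python
from h import *
im,d,P,T=cloud("scene"); save("s2",cv2.resize(im[100:280,200:460],None,fx=3,fy=3)); s=status.observe(); print(s["tool_pos"],s["wrist_force"])
np.savez("pics/scene2",im=im,d=d,P=P)
```

```text
[0.62660634 0.08744139 0.30014493] [ 1.29490853  1.52293615 -3.63234246]
```

View pics/s2.png

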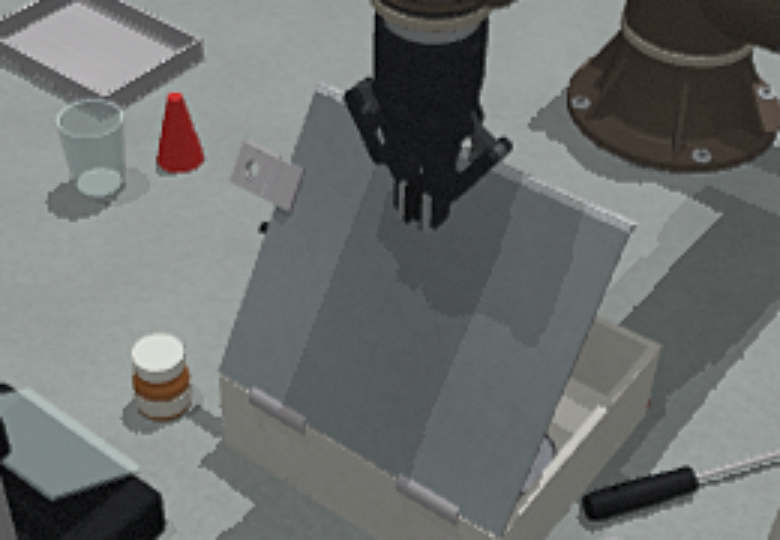

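The cover is well up, with the hand on the paddle at (425,205) and the bracket at (265,178). I'll measure the cover's angle from depth.

```bash
cat >> h.py <<'E'
def ang(P,uv):  # plane fit over polygon uv of the cover; returns angle about hinge
    m=np.zeros(P.shape[:2],np.uint8); cv2.fillPoly(m,[np.array(uv,np.int32)],1)
    q=P[m>0]; 
    for _ in range(4):
        c=q.mean(0); n=np.linalg.svd(q-c,full_matrices=False)[2][2]; e=(q-c)@n; q=q[abs(e)<2.5*e.std()+1e-6]
    n=n*np.sign(n[2]); return np.arctan2(n[0],n[2]),n,c,e.std()
E
python3 - <<'E'
from h import *
P=np.load("pics/scene2.npz")["P"]
f=lambda l:[(200+a/3,100+b/3) for a,b in l]
a,n,c,s=ang(P,f([(320,200),(400,245),(490,255),(570,230),(590,250),(480,470),(240,370)]))
print(a,n,c,s)
# distance of hinge axis to plane
H=np.array([.7033,.088,.0905]); print("hinge dist below top",(c-H)@n)
E
```

```text
1.0048463792398177 [0.84372263 0.02908    0.53599112] [0.64856271 0.09976708 0.18830841] 0.0015835018353649154
hinge dist below top 0.006583539531392639
```

Request:
send_rows:
  plan:
    - [0,0.75,-0.3,0,0,0]
    - [0,0.75,-0.25,0,0,0]
    - [0,0.6,-0.2,0,0,0]
    - [0,0,0,0,0,0]

```text
clock: 5.7
tool_pos: [0.6489, 0.0882, 0.3073]
ee_rot: [[-0.025, 1.0, -0.007], [1.0, 0.025, -0.001], [-0.001, -0.007, -1.0]]
wrist_force: [0.3, 1.9, -7.9]
finger_gap: 0.148
```

Run:
```python
from h import *
im,d,P,T=cloud("scene"); s=status.observe(); print(s["tool_pos"],s["wrist_force"])
f=lambda l:[(200+a/3,100+b/3) for a,b in l]
a,n,c,s=ang(P,f([(320,200),(400,245),(490,255),(570,230),(590,250),(480,470),(240,370)]))
print(a,n,c,s)
```

```text
[0.64888159 0.08818411 0.30728684] [ 2.46165521  2.49582392 -8.30335359]
1.1142057809356825 [0.89715614 0.03002882 0.44069166] [0.65705345 0.10559203 0.1981241 ] 0.0014900506882882263
```

The cover stands at 1.11. Releasing the paddle and rising.

Request:
send_rows:
  plan:
    - [0,0,0,0,0,0]
    - [0,0,0,0,0,0]
    - [0,0,0,0,0,0]
    - [0,0,-1.5,0,0,0]
    - [0,0,-3.5,0,0,0]
    - [0,0,-4,0,0,0]
  claw: -0.3

```text
clock: 6.5
tool_pos: [0.6501, 0.0877, 0.4036]
ee_rot: [[-0.024, 1.0, 0.001], [1.0, 0.024, -0.002], [-0.002, 0.001, -1.0]]
wrist_force: [0.2, -0.4, 0.5]
finger_gap: 0.651
```

Request:
send_rows:
  plan:
    - [-2.5,-2,0,0,0,0]
    - [-5,-2,0,0,0,0]
    - [-5,-2,0,0,0,0]
    - [-5,-2,0,0,0,0]
    - [-5,-2,0,0,0,0]
    - [0,0,0,0,0,0.18]
    - [0,0,0,0,0,0.18]
    - [0,0,0,0,0,0.18]
    - [0,0,0,0,0,0.18]
    - [0,0,0,0,0,0.18]

```text
clock: 7.75
tool_pos: [0.5526, -0.1474, 0.4212]
ee_rot: [[0.785, 0.619, 0.024], [0.619, -0.785, -0.008], [0.014, 0.021, -1.0]]
wrist_force: [0.3, 0.9, -0.4]
finger_gap: 0.65
```

Request:
send_rows:
  plan:
    - [0,0,0,0,0,0.18]
    - [0,0,0,0,0,0.18]
    - [0,0,0,0,0,0.18]
    - [0,0,0,0,0,0]

```text
clock: 8.25
tool_pos: [0.5524, -0.1474, 0.4268]
ee_rot: [[0.993, 0.11, 0.03], [0.11, -0.994, -0.011], [0.029, 0.014, -0.999]]
wrist_force: [0.2, -0.2, 0.8]
finger_gap: 0.653
```

Request:
send_rows:
  plan:
    - [-1.0,0,6,0.011,-0.03,0.08]
    - [0,0,6,0,0,0]
    - [0,0,0,0,0,0]

```text
clock: 8.62
tool_pos: [0.5449, -0.1497, 0.3075]
ee_rot: [[0.999, 0.042, 0.004], [0.042, -0.999, -0.004], [0.004, 0.004, -1.0]]
wrist_force: [-0.2, 0.3, 2.0]
finger_gap: 0.649
```

Run:
```python
from h import *
im,d,P,T=cloud("wrist"); save("w3",im); s=status.observe(); print(s["tool_pos"],s["ee_rot"].round(3),s["joint_positions"].round(2))
np.savez("pics/w3",im=im,d=d,P=P)
b=(im.max(2)<60)&(P[...,2]>.05)&(P[...,2]<.13)
n,l,st,c=cv2.connectedComponentsWithStats(b.astype(np.uint8))
for i in range(1,n):
    if st[i,4]>100:
        q=P[l==i]; print(st[i],q.mean(0).round(4),np.percentile(q,3,0).round(4),np.percentile(q,97,0).round(4),cv2.minAreaRect(q[:,:2].astype(np.float32)))
```

```text
[ 0.54589788 -0.15010232  0.31024785] [[ 0.999  0.041  0.009]
 [ 0.041 -0.999 -0.006]
 [ 0.008  0.006 -1.   ]] [-0.38  0.35  1.64 -0.    1.14 -0.42]
[ 563   63   77   27 1038] [ 0.8565 -0.0367  0.0507] [ 0.8182 -0.0477  0.05  ] [ 0.8958 -0.0253  0.0519] ((0.8577570915222168, -0.03526172414422035), (0.08800925314426422, 0.02615591324865818), 0.9179169535636902)
[356 106  42   5 111] [ 0.5982 -0.0785  0.0899] [ 0.5784 -0.0809  0.0882] [ 0.6185 -0.0768  0.0922] ((0.5986419320106506, -0.07853063941001892), (0.042691413313150406, 0.003819988574832678), 2.334632635116577)
[314 114  10  62 526] [ 0.5399 -0.1169  0.0884] [ 0.5347 -0.149   0.0864] [ 0.5446 -0.0893  0.0902] ((0.540013313293457, -0.11968916654586792), (0.009754382073879242, 0.06549027562141418), 2.298491954803467)
[356 115  41   5 129] [ 0.5987 -0.0879  0.0904] [ 0.5792 -0.09    0.0882] [ 0.6185 -0.0857  0.0922] ((0.5990294814109802, -0.08751144260168076), (0.04204681143164635, 0.004372029099613428), 2.4206910133361816)
[626 200  14  28 142] [ 0.9549 -0.2012  0.0508] [ 0.9488 -0.2143  0.05  ] [ 0.963  -0.1815  0.0519] ((0.9561951160430908, -0.19746296107769012), (0.01634732075035572, 0.037626709789037704), 2.2131102085113525)
[526 207 100  20 604] [ 0.8675 -0.2075  0.0507] [ 0.8166 -0.2151  0.05  ] [ 0.9379 -0.1969  0.0517] ((0.8787177205085754, -0.2119869887828827), (0.021118732169270515, 0.13501721620559692), 82.74925231933594)
[615 309  25  17 128] [ 0.9399 -0.3199  0.1041] [ 0.9228 -0.3209  0.0898] [ 0.9521 -0.3189  0.1143] ((0.9364075064659119, -0.3200547993183136), (0.032949432730674744, 0.002846007701009512), 1.4133319854736328)
[497 310  13  16 115] [ 0.8145 -0.3576  0.0584] [ 0.8085 -0.3639  0.0505] [ 0.8206 -0.3537  0.0655] ((0.814518928527832, -0.35932397842407227), (0.012731743976473808, 0.013188223354518414), 85.86837768554688)
```

View pics/w3.png

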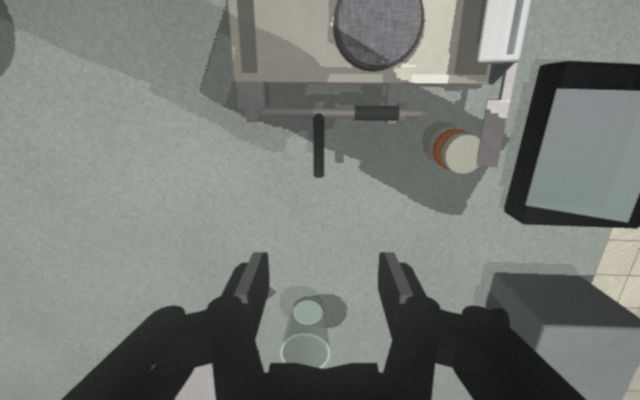

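The view shows the bar at (319,115–176) and the rod at y of about −0.083. The jar is at (460,153), clear of the fingers. Descending over the bar in two stages.

Request:
send_rows:
  plan:
    - [-0.5,-1.5,4,0.006,-0.009,0.005]
    - [0,0,5,0,0,0]
    - [0,0,5,0,0,0]
    - [0,0,3.5,0,0,0]
    - [0,0,0,0,0,0]

```text
clock: 9.3
tool_pos: [0.5508, -0.1388, 0.1469]
ee_rot: [[0.999, 0.047, 0.023], [0.047, -0.999, -0.009], [0.022, 0.01, -1.0]]
wrist_force: [0.4, -0.1, -0.1]
finger_gap: 0.651
```

Request:
send_rows:
  plan:
    - [-1.0,-0.4,2,0.009,-0.023,0.006]
    - [0,0,0,0,0,0]

```text
clock: 9.55
tool_pos: [0.5428, -0.136, 0.13]
ee_rot: [[0.999, 0.042, 0.004], [0.042, -0.999, -0.003], [0.004, 0.003, -1.0]]
wrist_force: [-0.1, 0.1, 0.7]
finger_gap: 0.651
```

Request:
send_rows:
  plan:
    - [-0.25,0,2,0,-0.006,0]
    - [-0.1,0,1.7,0,-0.006,0]
    - [0,0,0.2,0,0,0]
    - [0,0,0,0,0,0]

```text
clock: 10.05
tool_pos: [0.5416, -0.1371, 0.0938]
ee_rot: [[0.999, 0.043, -0.002], [0.043, -0.999, -0.006], [-0.003, 0.006, -1.0]]
wrist_force: [-0.1, -0.3, 0.1]
finger_gap: 0.651
```

Request:
send_rows:
  plan:
    - [-0.1,-0.1,0.5,0,0,0]
    - [0,0,0,0,0,0]

```text
clock: 10.3
tool_pos: [0.5408, -0.1362, 0.0893]
ee_rot: [[0.999, 0.043, -0.001], [0.043, -0.999, -0.006], [-0.001, 0.006, -1.0]]
wrist_force: [0.1, 0.2, -1.1]
finger_gap: 0.646
```

Request:
send_rows:
  plan:
    - [0,0,0,0,0,0]
    - [0,0,0,0,0,0]
    - [0,0,0,0,0,0]
    - [0,0,0,0,0,0]
  claw: 1

```text
clock: 10.8
tool_pos: [0.5398, -0.1363, 0.0894]
ee_rot: [[0.999, 0.043, -0.003], [0.043, -0.999, -0.006], [-0.004, 0.006, -1.0]]
wrist_force: [1.2, 0.7, -1.3]
finger_gap: 0.114
```

Request:
send_rows:
  plan:
    - [-0.03,0,-0.56,0,0,0]
    - [-0.08,0,-0.56,0,0,0]
    - [-0.12,0,-0.55,0,0,0]
    - [-0.17,0,-0.54,0,0,0]
    - [-0.21,0,-0.52,0,0,0]

```text
clock: 11.42
tool_pos: [0.5343, -0.1365, 0.118]
ee_rot: [[0.999, 0.043, -0.002], [0.043, -0.999, -0.006], [-0.002, 0.006, -1.0]]
wrist_force: [2.2, -0.6, -10.3]
finger_gap: 0.115
```

Request:
send_rows:
  plan:
    - [-0.25,0,-0.5,0,0,0]
    - [-0.29,0,-0.48,0,0,0]
    - [-0.33,0,-0.46,0,0,0]
    - [0,0,0,0,0,0]

```text
clock: 11.92
tool_pos: [0.5254, -0.1368, 0.1346]
ee_rot: [[0.999, 0.042, 0.001], [0.042, -0.999, -0.007], [0.0, 0.007, -1.0]]
wrist_force: [-0.1, 0.8, 1.1]
finger_gap: 0.116
```

```bash
cat > rod.py <<'E'
from h import *
import sys
im,d,P,T=cloud("wrist"); save(sys.argv[1],im); s=status.observe(); print(s["tool_pos"],s["wrist_force"].round(1))
np.savez("pics/"+sys.argv[1],im=im,d=d,P=P)
m=(P[...,2]>.085)&(P[...,2]<.26)&(P[...,1]<-.068)&(P[...,1]>-.098)&(P[...,0]>.475)&(P[...,0]<.62)&(d>0)
q=P[m]; print(len(q))
yaw=.04
piv=np.array([.4698,-.083]); 
L=(q[:,0]-piv[0])*np.cos(yaw)+(q[:,1]-piv[1])*np.sin(yaw); Zz=q[:,2]
for a in np.arange(0,.16,.01):
    k=(L>=a)&(L<a+.01)
    if k.sum(): print(round(a,2),k.sum(),np.percentile(Zz[k],[5,50,95]).round(4),q[k,1].mean().round(4))
E
python3 rod.py w4
```

```text
[ 0.52548459 -0.13681871  0.13452485] [ 0.9 -0.2  1. ]
17802
0.0 413 [0.0879 0.0895 0.0957] -0.0796
0.01 581 [0.0866 0.0956 0.1031] -0.0813
0.02 376 [0.1023 0.1073 0.1114] -0.0857
0.03 435 [0.11   0.1149 0.1188] -0.0854
0.04 599 [0.1178 0.1232 0.1281] -0.0861
0.05 1040 [0.1263 0.1301 0.1339] -0.0885
0.06 734 [0.1324 0.1378 0.142 ] -0.0845
0.07 894 [0.1408 0.1456 0.1501] -0.084
0.08 1655 [0.1495 0.1559 0.1606] -0.0833
0.09 2077 [0.1571 0.1637 0.1682] -0.0827
0.1 2648 [0.1648 0.1712 0.1759] -0.0824
0.11 4650 [0.1732 0.1809 0.1865] -0.0817
0.12 1595 [0.177  0.1834 0.1861] -0.0811
0.13 3 [0.1812 0.1822 0.1837] -0.0821
0.14 102 [0.0853 0.0862 0.0872] -0.0907
```

View pics/w4.png

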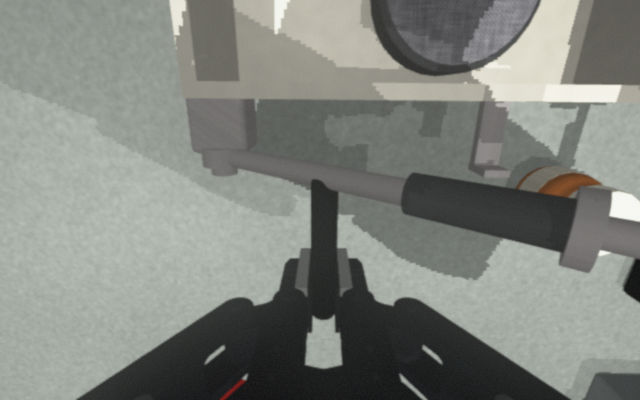

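The rod shows clearly: pivot (220,160), sleeve (405–560), collar (588,230). The slope gives prop of about 0.653, and the grip x agrees. It needs about 0.167 more.

Request:
send_rows:
  plan:
    - [-0.25,0,-0.33,0,0,0]
    - [-0.26,0,-0.31,0,0,0]
    - [-0.27,0,-0.29,0,0,0]
    - [0,0,0,0,0,0]

```text
clock: 12.48
tool_pos: [0.5175, -0.1371, 0.1443]
ee_rot: [[0.999, 0.042, 0.001], [0.042, -0.999, -0.007], [0.001, 0.007, -1.0]]
wrist_force: [0.3, 0.9, 1.6]
finger_gap: 0.115
```

```bash
cat >> rod.py <<'E'
for lo,hi in((.025,.045),(.025,.075),(.08,.105),(.025,.1)):
    k=(L>lo)&(L<hi)&(abs(Zz-.088-L*.9)<.03)
    # crest: top 95% z per 2 mm bin
    bs=np.arange(lo,hi,.002); X=[];Y=[]
    for b in bs:
        kk=k&(L>=b)&(L<b+.002)
        if kk.sum()>8: X.append(L[kk].mean());Y.append(np.percentile(Zz[kk],80))
    if len(X)>3: print(lo,hi,"angle",np.arctan(np.polyfit(X,Y,1)[0]).round(4))
print("by x",np.arccos((s["tool_pos"][0]-.4698)/.07))
E
python3 rod.py w5
```

```text
[ 0.5175263  -0.13708415  0.14424711] [0.6 0.8 4.4]
19025
0.0 364 [0.0879 0.0894 0.0996] -0.0796
0.01 553 [0.0864 0.1006 0.1103] -0.0814
0.02 376 [0.1097 0.1159 0.1216] -0.0855
0.03 463 [0.1202 0.1268 0.1325] -0.0852
0.04 1016 [0.1324 0.1383 0.1427] -0.0886
0.05 811 [0.1374 0.148  0.1541] -0.0853
0.06 1166 [0.1532 0.1602 0.1687] -0.0842
0.07 2065 [0.1657 0.1732 0.1792] -0.0832
0.08 2952 [0.176  0.1839 0.19  ] -0.0828
0.09 5906 [0.1876 0.197  0.2049] -0.0825
0.1 3125 [0.1958 0.2025 0.2066] -0.0812
0.11 127 [0.1924 0.2024 0.2063] -0.0815
0.14 101 [0.0852 0.0862 0.0872] -0.0907
0.025 0.045 angle 0.859
0.025 0.075 angle 0.8471
0.08 0.105 angle 0.807
0.025 0.1 angle 0.8631
by x 0.8205700327684212
```

```bash
cat > axis.py <<'E'
from h import *
import sys
def axis(name,tp,R,yd=-.083,yaw=.041):
    Z=np.load(f"pics/{name}.npz"); P=Z["P"]; M=camera_model("wrist"); f,cx,cy=K(M)
    W=np.eye(4); W[:3,:3]=R; W[:3,3]=tp; T=W@np.array(M["mount"])
    h=np.array([np.cos(yaw),np.sin(yaw),0]); nn=np.array([-np.sin(yaw),np.cos(yaw),0]); p0=np.array([.4698,yd,.082])
    m=(abs((P-p0)@nn)<.018)&(P[...,2]>.10)&(P[...,2]<.25)&(Z["d"]>0)
    out=[]
    for u in range(200,640):
        v=np.where(m[:,u])[0]
        if len(v)<8 or np.ptp(v)>len(v)+2: continue
        vm=v.mean(); d=T[:3,:3]@np.array([(u-cx)/f,(vm-cy)/f,1]); o=T[:3,3]
        t=((p0-o)@nn)/(d@nn); X=o+t*d-p0; out.append((u,len(v),X@h,X[2]))
    return np.array(out)
def rep(o):
    w=o[:,1]
    for lo,hi in((.02,.06),(.065,.16),(.02,.16)):
        rr=np.hypot(o[:,2],o[:,3]); k=(rr>lo)&(rr<hi)
        if k.sum()<6: continue
        q=o[k,2:]; 
        for _ in range(3):
            c=q.mean(0); v=np.linalg.svd(q-c,full_matrices=False)[2][0]; e=(q-c)@[-v[1],v[0]]; q=q[abs(e)<2*e.std()]
        print(lo,hi,len(q),"angle",np.arctan(v[1]/v[0]).round(4),"std",e.std().round(5),"about pivot",np.arctan2(c[1],c[0]).round(4))
E
python3 - <<'E'
from axis import *
s=status.observe(); R=s["ee_rot"]
rep(axis("w4",np.array([0.52548,-0.13682,0.13452]),R)); print(); o=axis("w5",np.array([0.51753,-0.13708,0.14425]),R); rep(o); print(o[::25].round(4))
E
```

```text
0.02 0.06 31 angle 0.5758 std 0.00043 about pivot 0.9814
0.065 0.16 254 angle 0.6725 std 0.00064 about pivot 0.7977
0.02 0.16 291 angle 0.6703 std 0.00055 about pivot 0.8086

0.02 0.06 24 angle 0.7163 std 0.00039 about pivot 1.109
0.065 0.16 233 angle 0.8521 std 0.00119 about pivot 0.9455
0.02 0.16 259 angle 0.8353 std 0.00079 about pivot 0.9549
[[2.550e+02 1.000e+01 1.530e-02 4.170e-02]
 [2.800e+02 2.100e+01 2.770e-02 5.100e-02]
 [3.050e+02 2.200e+01 3.890e-02 6.390e-02]
 [3.300e+02 4.400e+01 4.790e-02 8.520e-02]
 [3.550e+02 2.700e+01 5.610e-02 8.230e-02]
 [3.800e+02 2.900e+01 6.290e-02 8.990e-02]
 [4.050e+02 4.600e+01 6.890e-02 9.600e-02]
 [4.300e+02 4.800e+01 7.400e-02 1.019e-01]
 [4.550e+02 5.100e+01 7.880e-02 1.065e-01]
 [4.800e+02 5.600e+01 8.280e-02 1.114e-01]
 [5.050e+02 5.700e+01 8.630e-02 1.156e-01]
 [5.300e+02 6.200e+01 8.970e-02 1.191e-01]
 [5.560e+02 8.000e+01 9.050e-02 1.259e-01]
 [5.810e+02 8.600e+01 9.760e-02 1.229e-01]
 [6.120e+02 4.300e+01 9.870e-02 1.288e-01]
 [6.370e+02 4.400e+01 1.008e-01 1.315e-01]]
```

```bash
cat > ax2.py <<'E'
from h import *
def ax(name,tp,R,yaw=.041):
    Z=np.load(f"pics/{name}.npz"); P=Z["P"]; M=camera_model("wrist")
    W=np.eye(4); W[:3,:3]=R; W[:3,3]=tp; o=(W@np.array(M["mount"]))[:3,3]
    h=np.array([np.cos(yaw),np.sin(yaw),0]); nn=np.array([-np.sin(yaw),np.cos(yaw),0]); p0=np.array([.4698,-.083,.082])
    m=(abs((P-p0)@nn)<.018)&(P[...,2]>.10)&(P[...,2]<.25)&(Z["d"]>0)
    A=[]
    for u in range(225,640):
        v=np.where(m[:,u])[0]
        if len(v)<12 or np.ptp(v)>len(v)+2: continue
        vm=v.mean(); k=v[abs(v-vm)<5]; s=np.median(P[k,u],0); dark=Z["im"][k,u].max(1).mean()<75
        r=.005 if not dark else .0
        A.append((u,len(v),dark,*s,))
    A=np.array(A); res=[]
    for nm,k in(("thin",(A[:,2]==0)&(A[:,1]<34)&(A[:,0]<400)),("sleeve",(A[:,2]==1)&(A[:,1]<75)&(A[:,0]>360))):
        q=A[k,3:]-p0; B=np.c_[q@h,q@nn,q[:,2]]
        for _ in range(4):
            c=B.mean(0); v=np.linalg.svd(B-c,full_matrices=False)[2][0]; v*=np.sign(v[0]); e=np.linalg.norm((B-c)-np.outer((B-c)@v,v),axis=1); B=B[e<2.5*np.median(e)]
        print(name,nm,len(B),"prop",np.arctan2(v[2],v[0]).round(4),"tilt y",v[1].round(3),"resid",np.median(e).round(5),"c",c.round(4))
E
python3 - <<'E'
from ax2 import *
R=status.observe()["ee_rot"]
ax("w4",np.array([0.52548,-0.13682,0.13452]),R); ax("w5",np.array([0.51753,-0.13708,0.14425]),R)
E
```

```text
w4 thin 120 prop 0.6551 tilt y -0.004 resid 0.00022 c [ 0.0521 -0.0037  0.0468]
w4 sleeve 140 prop 0.6544 tilt y -0.005 resid 0.00023 c [ 0.0991 -0.0032  0.086 ]
w5 thin 101 prop 0.8222 tilt y -0.003 resid 0.00022 c [ 0.0435 -0.0034  0.0549]
w5 sleeve 139 prop 0.8211 tilt y -0.001 resid 0.00021 c [ 0.0839 -0.0028  0.1019]
```

Both rod segments agree on prop of about 0.822, which is in the window. Releasing the bar and backing off outward, then up.

Request:
send_rows:
  plan:
    - [0,0,0,0,0,0]
    - [0,0,0,0,0,0]
    - [0,0,0,0,0,0]
  claw: -0.3

```text
clock: 12.9
tool_pos: [0.5166, -0.137, 0.144]
ee_rot: [[0.999, 0.043, -0.001], [0.043, -0.999, -0.006], [-0.002, 0.006, -1.0]]
wrist_force: [0.5, 0.1, 0.0]
finger_gap: 0.646
```

Request:
send_rows:
  plan:
    - [0,2,-0.5,0,0,0]
    - [0,2,-2,0,0,0]
    - [0,0,-5,0,0,0]
    - [0,0,-5,0,0,0]
    - [0,0,-5,0,0,0]
    - [0,0,-5,0,0,0]
    - [0,0,-3,0,0,0]
    - [0,0,0,0,0,0]

```text
clock: 13.9
tool_pos: [0.5179, -0.1839, 0.4097]
ee_rot: [[0.999, 0.041, -0.001], [0.041, -0.999, -0.007], [-0.002, 0.007, -1.0]]
wrist_force: [0.9, -0.1, 0.1]
finger_gap: 0.648
```

```bash
python3 rod.py w6
python3 - <<'E'
from h import *
im,d,P,T=cloud("scene"); 
f=lambda l:[(200+a/3,100+b/3) for a,b in l]
print(ang(P,f([(330,200),(570,240),(590,250),(480,470),(250,370)])))
im2,_,_,_=cloud("top")
im3=np.load("pics/w6.npz")["im"]
save("c6",np.vstack([cv2.resize(im[110:250,240:460],(660,300)),cv2.resize(im3[:280],(660,289))]))
s=status.observe(); print(s["ee_rot"].round(3))
E
```

```text
[ 0.51764328 -0.18379616  0.40826443] [ 0.2 -0.8  0.5]
1589
0.0 70 [0.0865 0.0891 0.0994] -0.0806
0.01 100 [0.0871 0.101  0.1097] -0.0824
0.02 68 [0.1093 0.1146 0.1209] -0.0869
0.03 72 [0.1199 0.1258 0.1313] -0.087
0.04 129 [0.1327 0.1384 0.1424] -0.0896
0.05 95 [0.1358 0.1476 0.1531] -0.0871
0.06 94 [0.1536 0.1597 0.168 ] -0.0858
0.07 150 [0.1658 0.1724 0.1782] -0.0858
0.08 164 [0.1772 0.1835 0.1893] -0.0849
0.09 208 [0.1888 0.1956 0.205 ] -0.0847
0.1 236 [0.1967 0.2017 0.2063] -0.0844
0.11 153 [0.1935 0.2113 0.2161] -0.0842
0.12 38 [0.2138 0.2166 0.2187] -0.0839
0.14 12 [0.0854 0.086  0.0878] -0.0911
0.025 0.045 angle 0.8604
0.025 0.075 angle 0.8472
0.08 0.105 angle 0.818
0.025 0.1 angle 0.8641
by x 0.8182832201264705
(np.float64(1.1138257077241283), array([0.89696432, 0.03091538, 0.44102068]), array([0.65381838, 0.10894087, 0.20452061]), np.float64(0.001508107135906857))
[[ 0.999  0.041 -0.007]
 [ 0.041 -0.999 -0.005]
 [-0.007  0.004 -1.   ]]
```

View pics/c6.png

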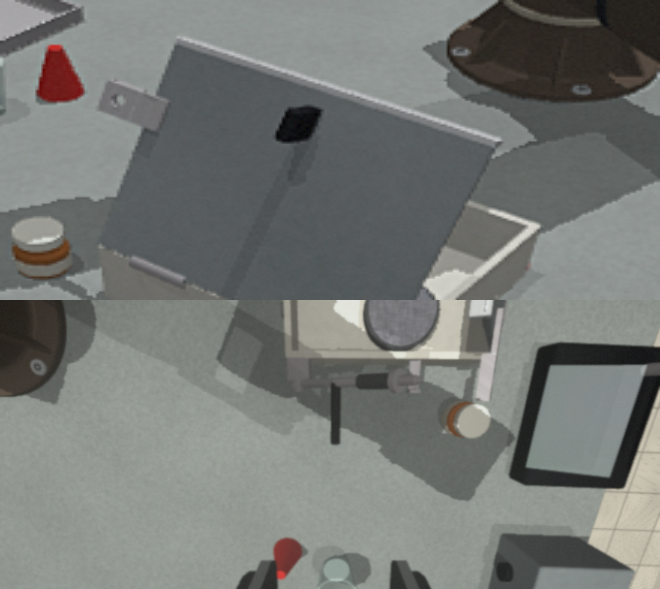

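Upper half: the cover is unchanged at 1.114 with the paddle at (298,124). Lower half: the rod is standing free and its profile hasn't changed. Going back over the paddle.

Request:
send_rows:
  plan:
    - [2.2,-4.45,0,0,0,0]
    - [2.2,-4.45,0,0,0,0]
    - [2.2,-4.45,0,0,0,0]
    - [2.2,-4.45,0,0,0,0]
    - [2.2,-4.45,0,0,0,0]
    - [2.2,-4.45,0,0,0,0]
    - [0,0,0,0,0,-0.174]
    - [0,0,0,0,0,-0.174]
    - [0,0,0,0,0,-0.174]
    - [0,0,0,0,0,-0.174]

```text
clock: 15.3
tool_pos: [0.6417, 0.0958, 0.3853]
ee_rot: [[0.727, 0.685, -0.035], [0.686, -0.728, -0.004], [-0.028, -0.021, -0.999]]
wrist_force: [0.9, -0.3, -0.3]
finger_gap: 0.65
```

Request:
send_rows:
  plan:
    - [0,0,0,0,0,-0.174]
    - [0,0,0,0,0,-0.174]
    - [0,0,0,0,0,-0.174]
    - [0,0,0,0,0,-0.174]
    - [0,0,0,0,0,-0.174]
    - [0,0,0,0,0,0]

```text
clock: 16.05
tool_pos: [0.6412, 0.0945, 0.3741]
ee_rot: [[-0.084, 0.995, -0.052], [0.997, 0.083, -0.005], [-0.0, -0.052, -0.999]]
wrist_force: [0.8, -0.6, -0.7]
finger_gap: 0.65
```

Request:
send_rows:
  plan:
    - [-0.65,-0.25,3,-0.052,0.005,0.048]
    - [0,0,0,0,0,0]

```text
clock: 16.3
tool_pos: [0.6375, 0.0874, 0.342]
ee_rot: [[-0.027, 1.0, -0.003], [1.0, 0.027, 0.003], [0.004, -0.002, -1.0]]
wrist_force: [0.1, -0.2, 0.7]
finger_gap: 0.652
```

Request:
send_rows:
  plan:
    - [0.05,0.1,2.0,0,0,-0.008]
    - [0,0.1,1.6,0,0,0]
    - [0,0,0,0,0,0]

```text
clock: 16.68
tool_pos: [0.6407, 0.0883, 0.3069]
ee_rot: [[-0.031, 1.0, -0.003], [1.0, 0.031, 0.003], [0.003, -0.003, -1.0]]
wrist_force: [-0.5, 0.4, -0.8]
finger_gap: 0.652
```

Request:
send_rows:
  plan:
    - [0,-0.15,0.2,0,0,0]
    - [0,0,0,0,0,0]

```text
clock: 16.92
tool_pos: [0.6396, 0.0884, 0.3062]
ee_rot: [[-0.03, 1.0, -0.002], [1.0, 0.03, 0.003], [0.003, -0.002, -1.0]]
wrist_force: [0.1, 0.9, 0.2]
finger_gap: 0.651
```

Request:
send_rows:
  plan:
    - [0,0,0,0,0,0]
    - [0,0,0,0,0,0]
    - [0,0,0,0,0,0]
    - [0,0,0,0,0,0]
  claw: 1

```text
clock: 17.42
tool_pos: [0.6398, 0.088, 0.3074]
ee_rot: [[-0.03, 1.0, -0.0], [1.0, 0.03, 0.003], [0.003, 0.0, -1.0]]
wrist_force: [0.3, 1.4, -1.8]
finger_gap: 0.156
```

Request:
send_rows:
  plan:
    - [0,-0.8,0.25,0,0,0]
    - [0,-0.79,0.29,0,0,0]
    - [0,-0.78,0.33,0,0,0]
    - [0,0,0,0,0,0]

```text
clock: 17.92
tool_pos: [0.6162, 0.0872, 0.2991]
ee_rot: [[-0.03, 1.0, 0.007], [1.0, 0.03, 0.003], [0.002, 0.007, -1.0]]
wrist_force: [-1.1, -1.4, -2.7]
finger_gap: 0.155
```

Request:
send_rows:
  plan:
    - [0,-0.5,0.22,0,0,0]
    - [0,-0.5,0.24,0,0,0]
    - [0,-0.49,0.25,0,0,0]

```text
clock: 18.3
tool_pos: [0.6016, 0.0867, 0.2924]
ee_rot: [[-0.03, 0.999, 0.01], [1.0, 0.03, 0.003], [0.002, 0.01, -1.0]]
wrist_force: [4.1, -1.2, 3.1]
finger_gap: 0.151
```

Run:
```python
from h import *
im,d,P,T=cloud("scene"); 
f=lambda l:[(200+a/3,100+b/3) for a,b in l]
print(ang(P,f([(320,230),(400,265),(490,275),(570,250),(590,270),(480,470),(240,370)])))
s=status.observe(); print(s["tool_pos"],s["wrist_force"])
save("c7",cv2.resize(im[110:250,240:400],None,fx=4,fy=4))
```

```text
(np.float64(-0.7304143260416559), array([-0.60691703, -0.41531563,  0.67761689]), array([0.64974843, 0.10339704, 0.17903661]), np.float64(0.04002248776139244))
[0.60088035 0.08669528 0.29205455] [ 1.34750351 -1.73390455  1.43152399]
```

View pics/c7.png

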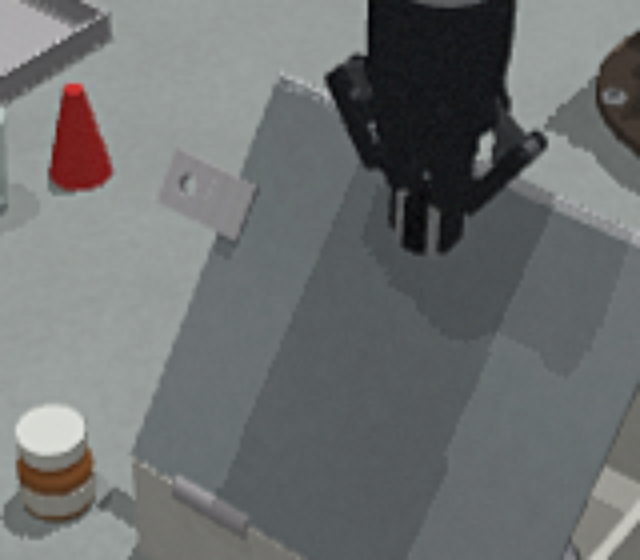

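The cover is at about 0.925 and the bracket hole at (187,183) is above the pin. Lowering in small steps and watching the force.

Request:
send_rows:
  plan:
    - [0,-0.29,0.16,0,0,0]
    - [0,-0.29,0.16,0,0,0]
    - [0,-0.28,0.17,0,0,0]

```text
clock: 18.73
tool_pos: [0.592, 0.0864, 0.2873]
ee_rot: [[-0.03, 0.999, 0.01], [1.0, 0.03, 0.002], [0.002, 0.01, -1.0]]
wrist_force: [1.7, -1.6, 5.4]
finger_gap: 0.15
```

Request:
send_rows:
  plan:
    - [0,-0.28,0.17,0,0,0]
    - [0,-0.28,0.17,0,0,0]

```text
clock: 18.98
tool_pos: [0.586, 0.0862, 0.2837]
ee_rot: [[-0.03, 0.999, 0.01], [1.0, 0.03, 0.002], [0.002, 0.01, -1.0]]
wrist_force: [3.9, -1.9, 4.6]
finger_gap: 0.15
```

Request:
send_rows:
  plan:
    - [0,-0.28,0.18,0,0,0]
    - [0,-0.27,0.18,0,0,0]

```text
clock: 19.23
tool_pos: [0.58, 0.086, 0.2799]
ee_rot: [[-0.03, 0.999, 0.01], [1.0, 0.03, 0.002], [0.002, 0.01, -1.0]]
wrist_force: [2.7, -1.3, 4.4]
finger_gap: 0.151
```

Request:
send_rows:
  plan:
    - [0,-0.24,0.17,0,0,0]
    - [0,-0.24,0.17,0,0,0]

```text
clock: 19.48
tool_pos: [0.5747, 0.0858, 0.2763]
ee_rot: [[-0.03, 0.999, 0.009], [1.0, 0.03, 0.002], [0.002, 0.01, -1.0]]
wrist_force: [1.1, -2.4, 5.8]
finger_gap: 0.155
```

Request:
send_rows:
  plan:
    - [0,-0.18,0.13,0,0,0]
    - [0,-0.18,0.13,0,0,0]

```text
clock: 19.73
tool_pos: [0.5707, 0.0857, 0.2735]
ee_rot: [[-0.03, 0.999, 0.009], [1.0, 0.03, 0.002], [0.002, 0.009, -1.0]]
wrist_force: [1.9, -2.0, 5.1]
finger_gap: 0.154
```

Request:
send_rows:
  plan:
    - [0,-0.15,0.12,0,0,0]
    - [0,-0.15,0.12,0,0,0]

```text
clock: 19.98
tool_pos: [0.5673, 0.0856, 0.271]
ee_rot: [[-0.03, 0.999, 0.009], [1.0, 0.03, 0.002], [0.002, 0.009, -1.0]]
wrist_force: [0.3, -2.0, 5.6]
finger_gap: 0.154
```

Request:
send_rows:
  plan:
    - [0,-0.15,0.12,0,0,0]
    - [0,-0.15,0.12,0,0,0]

```text
clock: 20.23
tool_pos: [0.5641, 0.0855, 0.2684]
ee_rot: [[-0.03, 1.0, 0.009], [1.0, 0.03, 0.002], [0.002, 0.009, -1.0]]
wrist_force: [1.6, -1.9, 4.3]
finger_gap: 0.153
```

Request:
send_rows:
  plan:
    - [0,-0.15,0.12,0,0,0]

```text
clock: 20.35
tool_pos: [0.5625, 0.0854, 0.2671]
ee_rot: [[-0.03, 1.0, 0.009], [1.0, 0.03, 0.002], [0.002, 0.009, -1.0]]
wrist_force: [1.5, -3.3, 5.2]
finger_gap: 0.153
```

Request:
send_rows:
  plan:
    - [0,-0.15,0.12,0,0,0]

```text
clock: 20.48
tool_pos: [0.5608, 0.0854, 0.2658]
ee_rot: [[-0.03, 1.0, 0.008], [1.0, 0.03, 0.002], [0.002, 0.008, -1.0]]
wrist_force: [1.7, -0.5, 3.7]
finger_gap: 0.154
```

Request:
send_rows:
  plan:
    - [0,-0.12,0.11,0,0,0]

```text
clock: 20.6
tool_pos: [0.5594, 0.0853, 0.2646]
ee_rot: [[-0.03, 1.0, 0.008], [1.0, 0.03, 0.002], [0.002, 0.008, -1.0]]
wrist_force: [0.5, -2.2, 6.9]
finger_gap: 0.153
```

Request:
send_rows:
  plan:
    - [0,-0.12,0.11,0,0,0]

```text
clock: 20.72
tool_pos: [0.5581, 0.0853, 0.2634]
ee_rot: [[-0.031, 1.0, 0.008], [1.0, 0.031, 0.002], [0.002, 0.008, -1.0]]
wrist_force: [0.2, -2.6, 5.1]
finger_gap: 0.156
```

Request:
send_rows:
  plan:
    - [0,-0.12,0.11,0,0,0]

```text
clock: 20.85
tool_pos: [0.5567, 0.0852, 0.2622]
ee_rot: [[-0.03, 1.0, 0.008], [1.0, 0.03, 0.002], [0.002, 0.008, -1.0]]
wrist_force: [0.6, -1.4, 5.5]
finger_gap: 0.151
```

Run:
```python
from h import *
im,d,P,T=cloud("scene"); 
for x0,y0,x1,y1 in((285,165,330,215),):
    f=[(262,200),(285,185),(300,175),(312,195),(330,205),(345,200),(330,240),(300,225)]
    print(ang(P,f))
it,dt,Pt,_=cloud("top"); np.savez("pics/t8",im=it,d=dt,P=Pt); np.savez("pics/s8",im=im,d=d,P=P)
a=cv2.resize(im[130:220,245:345],(600,540)); cv2.polylines(a,[],1,0)
b=cv2.resize(it[175:240,320:372],(200,250),interpolation=cv2.INTER_CUBIC)
c=np.zeros((540,800,3),np.uint8); c[:,:600]=a; c[:250,600:]=b; save("c8",c)
s=status.observe(); print(s["tool_pos"],s["wrist_force"])
```

```text
(np.float64(-0.9167059609018651), array([-0.79333708, -0.02582271,  0.60823472]), array([ 0.63842356, -0.00616981,  0.12253249]), np.float64(0.02656235327419997))
[0.55647342 0.08521013 0.26208021] [ 0.55831952 -1.50735541  2.80833808]
```

View pics/c8.png

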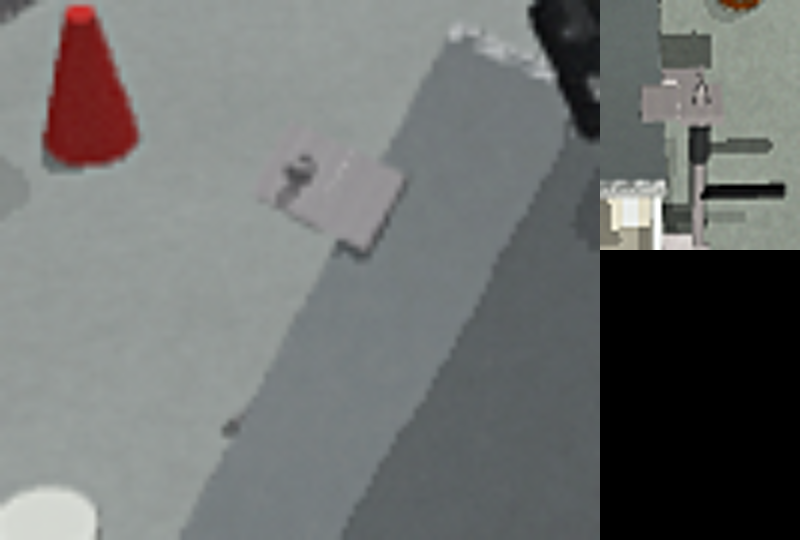

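The pin is coming through the hole, at (300,165) in the scene part and (700,92) in the top inset. Measuring the cover's angle again with a correct patch.

Run:
```python
from h import *
P=np.load("pics/s8.npz")["P"]
print(ang(P,[(316,155),(332,155),(325,190),(340,195),(320,225),(285,210)]))
t=np.load("pics/t8.npz")["P"]; 
# bracket in the top view
q=t[188:207,331:352].reshape(-1,3); q=q[q[:,2]>.16]; print(len(q),q.mean(0),q.min(0),q.max(0))
```

```text
(np.float64(0.6926777690323715), array([0.63845804, 0.02109262, 0.76936755]), array([0.62066831, 0.00962587, 0.17027005]), np.float64(0.001735623962362815))
254 [ 0.58568012 -0.06660229  0.20335615] [ 0.56543973 -0.10098331  0.16098723] [ 0.62646306 -0.0411061   0.22543661]
```

Request:
send_rows:
  plan:
    - [0,-0.1,0.1,0,0,0]

```text
clock: 21.08
tool_pos: [0.5554, 0.0852, 0.2612]
ee_rot: [[-0.03, 1.0, 0.007], [1.0, 0.03, 0.002], [0.002, 0.007, -1.0]]
wrist_force: [1.3, -1.3, 10.4]
finger_gap: 0.157
```

Request:
send_rows:
  plan:
    - [0,-0.1,0.1,0,0,0]

```text
clock: 21.2
tool_pos: [0.5553, 0.0852, 0.2611]
ee_rot: [[-0.03, 0.999, 0.01], [1.0, 0.03, 0.002], [0.002, 0.01, -1.0]]
wrist_force: [5.6, -1.8, 13.4]
finger_gap: 0.155
```

Request:
send_rows:
  plan:
    - [0,-0.1,0.1,0,0,0]

```text
clock: 21.32
tool_pos: [0.5552, 0.0852, 0.261]
ee_rot: [[-0.03, 0.999, 0.013], [1.0, 0.03, 0.002], [0.002, 0.013, -1.0]]
wrist_force: [4.6, -1.0, 11.2]
finger_gap: 0.154
```

Motion has stopped at about 0.685 with 11–13 N down. That is the seat: the bracket is about 159 mm from the pivot, inside the 158–182 range. One more gentle hold to confirm.

Request:
send_rows:
  plan:
    - [0,-0.05,0.11,0,0,0]
    - [0,-0.05,0.11,0,0,0]

```text
clock: 21.58
tool_pos: [0.5553, 0.0852, 0.261]
ee_rot: [[-0.03, 0.999, 0.017], [1.0, 0.03, 0.002], [0.002, 0.018, -1.0]]
wrist_force: [1.2, -2.1, 14.4]
finger_gap: 0.151
```

Request:
send_rows:
  plan:
    - [0,0,0,0,0,0]
    - [0,0,0,0,0,0]
    - [0,0,0,0,0,0]
    - [0,0,-1,0,0,0]
    - [0,0.3,-3,0,0,0]
    - [0,0,-4,0,0,0]
    - [0,0,-5,0,0,0]
    - [0,0,0,0,0,0]
  claw: -0.3

```text
clock: 22.58
tool_pos: [0.5547, 0.0855, 0.3949]
ee_rot: [[-0.03, 1.0, 0.009], [1.0, 0.03, 0.004], [0.003, 0.01, -1.0]]
wrist_force: [-0.3, -0.5, -0.6]
finger_gap: 0.651
```

Run:
```python
from h import *
im,d,P,T=cloud("scene"); 
print(ang(P,[(316,155),(332,155),(325,190),(340,195),(320,225),(285,210)]))
it,dt,Pt,_=cloud("top")
a=cv2.resize(im[100:280,190:460],(700,467),interpolation=cv2.INTER_CUBIC)
b=cv2.resize(it[175:240,320:372],(160,200),interpolation=cv2.INTER_CUBIC); a[:200,540:]=b; save("c9",a)
s=status.observe(); print(s["clock"],s["tool_pos"],s["wrist_force"])
```

```text
(np.float64(0.6856650481463351), array([0.63305312, 0.02063167, 0.77383337]), array([0.61998929, 0.00929856, 0.16964077]), np.float64(0.0017604423044189912))
22.675 [0.5539247  0.08543892 0.3911548 ] [ 0.51647    -0.23470759 -0.05471191]
```

View pics/c9.png

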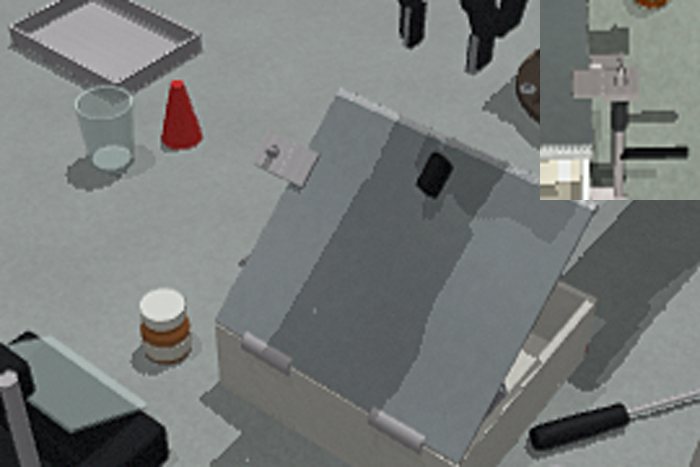

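The cover holds at 0.686 by itself with the pin showing through the bracket at (272,155), and the hand is clear above. One more check on saved data: the collar's upper face as seen on the free rod, against the seat.

Run:
```python
from h import *
for n,p in(("w4",.655),("w5",.8215),("w6",.8215)):
    P=np.load(f"pics/{n}.npz")["P"]; q=P[(abs(P[...,1]+.083)<.02)&(P[...,2]>.1)]
    dx=(q[:,0]-.4698); dz=q[:,2]-.082
    al=dx*np.cos(p)+dz*np.sin(p); pe=-dx*np.sin(p)+dz*np.cos(p)
    k=(al>.13)&(al<.2)&(abs(pe)<.02)
    print(n,[(round(b,3),int((k&(al>=b)&(al<b+.004)).sum()),np.percentile(pe[k&(al>=b)&(al<b+.004)],90).round(4) if (k&(al>=b)&(al<b+.004)).sum() else None) for b in np.arange(.13,.2,.004)])
a=.6857; print("bracket L",np.hypot(.2403-.17*np.cos(a),.0085+.17*np.sin(a)))
```

```text
w4 [(np.float64(0.13), 747, np.float64(0.0084)), (np.float64(0.134), 816, np.float64(0.0084)), (np.float64(0.138), 884, np.float64(0.0085)), (np.float64(0.142), 951, np.float64(0.0085)), (np.float64(0.146), 1039, np.float64(0.0084)), (np.float64(0.15), 1633, np.float64(0.0115)), (np.float64(0.154), 1753, np.float64(0.0119)), (np.float64(0.158), 671, np.float64(0.0057)), (np.float64(0.162), 597, np.float64(0.0056)), (np.float64(0.166), 4, np.float64(0.0031)), (np.float64(0.17), 0, None), (np.float64(0.174), 0, None), (np.float64(0.178), 0, None), (np.float64(0.182), 0, None), (np.float64(0.186), 0, None), (np.float64(0.19), 0, None), (np.float64(0.194), 0, None), (np.float64(0.198), 0, None)]
w5 [(np.float64(0.13), 797, np.float64(0.0086)), (np.float64(0.134), 880, np.float64(0.0086)), (np.float64(0.138), 973, np.float64(0.0086)), (np.float64(0.142), 1077, np.float64(0.0086)), (np.float64(0.146), 1220, np.float64(0.0087)), (np.float64(0.15), 1580, np.float64(0.012)), (np.float64(0.154), 2471, np.float64(0.0121)), (np.float64(0.158), 1111, np.float64(0.006)), (np.float64(0.162), 1005, 
[... 383 characters left out ...]
64(0.0082)), (np.float64(0.138), 47, np.float64(0.0081)), (np.float64(0.142), 46, np.float64(0.0085)), (np.float64(0.146), 37, np.float64(0.0084)), (np.float64(0.15), 39, np.float64(0.0114)), (np.float64(0.154), 127, np.float64(0.0114)), (np.float64(0.158), 153, np.float64(0.0089)), (np.float64(0.162), 33, np.float64(0.006)), (np.float64(0.166), 38, np.float64(0.0055)), (np.float64(0.17), 33, np.float64(0.0058)), (np.float64(0.174), 43, np.float64(0.0053)), (np.float64(0.178), 40, np.float64(0.0046)), (np.float64(0.182), 17, np.float64(0.0032)), (np.float64(0.186), 0, None), (np.float64(0.19), 0, None), (np.float64(0.194), 0, None), (np.float64(0.198), 0, None)]
bracket L 0.15909413934293914
```

The collar's upper face was at about 158–159 mm and the bracket sits at 159.1 mm, so it is on the collar. Handing in.

```bash
python3 -c "
from plant import workorder
print(workorder.finish_job())"
```

```text
the job is handed in; nothing more can be done
None
```

The cover is propped open with the rod's pin through the bracket hole, and I handed the job in at about 22.7 s of the 72 s allowed. I raised the cover by its paddle to 1.11 rad and swung the rod to about 0.82. I then lowered the cover slowly onto the pin and pressed until motion stopped, with at most 14.4 N down on the paddle.

**Last checks**
- **Cover:** after release it held by itself at 0.686 rad, with the hand clear above it.
- **Seat:** the bracket sits 159.1 mm from the rod's pivot. The collar's upper face, measured earlier on the free rod, was at about 158–159 mm.
- **Pin:** it shows through the hole in both the scene and top views.
- **Bracket load:** I estimate at most about 15 N between bracket and rod, worked out from the wrist force rather than measured directly.
- **Other things:** I never touched the rest of the bench. The cone, jar, beaker and screwdriver look unmoved in the last picture. I did not check the weight and the wash bottle there.

**Checks that disagreed or failed**
- **Rod angle:** a rough height-profile fit gave about 0.85, and so did casting rays onto the rod's plane. The depth line fits on both rod segments (0.821–0.822) and the grip position (0.82) agreed, so I used those.
- **Cover angle while lowering:** two of the camera fits failed because the image patch was badly placed. I used the hand's position for the first and redid the second with a better patch.

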